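Run a batch of connector hoods through the drawer tester

ROBOT

A 6-joint arm with a two-finger parallel gripper is mounted at the origin on the work surface. World frame = base frame: x ahead of the robot, y to its left, z up, the work surface at z = 0. Lengths are in mm, angles in rad, forces in N, time in s.
With the tool pointing down it reaches from about 350 to 775 mm from the base axis. Payload 7.3 kg.
Tool frame: the origin (TCP) lies at the very end of the fingers, on their centre line; the grasp point (between the pads) lies 19 mm behind it; z points along the fingers, y is the line along which they close (so a half turn about z gives the same grasp; the last joint's range is limited). The gripper opens to 92 mm and grips with 3 to 60 N. Pads are 19 mm wide; open, the fingers measure 130 mm over their backs; the gripper's body (75 mm by 190 mm) begins 47 mm behind the grasp point.
Start: joints at [-1.379, 0.342, 1.524, -0, 1.275, -0.146], TCP at [174.014, -495.342, 226.741] pointing down, gripper open.
Joint ranges: [-2.53, 2.53], [-0.77, 2.02], [0.04, 2.7], [-1, 4.14], [0.28, 2.66], [-3.11, 3.11]. Speed limits (rad/s): [2.57, 2.57, 3.14, 3.14, 3.14, 3.14].

INTERFACE

Orientations are given as [roll, pitch, yaw] about the fixed x, y, z axes, in that order (R = Rz(yaw) Ry(pitch) Rx(roll)).
In Python, from plant import get_obs, optics, ticket, finder gives the robot as it stands.
- The arm moves only by the tool send_rows, never from a script. Its arguments are lists of equal length, an entry for each row: "offset": the shift along the tool's x, y, z scaled (see below), a list of three; "delta_rot": the turn, a rotation vector about the tool's x, y, z scaled (see below), a list of three. In form: {"offset": [[dx, dy, dz], ...], "delta_rot": [[rx, ry, rz], ...]}. A call has 1 to 8 rows; each row is the pose to reach, as a shift and turn from the pose commanded when the call began, along the tool's axes at that moment, turning the shorter way round; what a row does not reach only later rows make up. The controller multiplies each number of a shift by 120 mm and each number of a turn by 360 degrees. A row lasts 1/8 s, in which the tool goes at most 62.5 mm and 10.7 degrees, less where a joint would pass 70% of its speed; a pose out of reach is approached as far as the arm can. A call with a number of a shift or a turn outside -1 to 1 is refused whole. A call with a gripper value outside its range is refused whole. "grip" is the opening, from 0 (shut) to 1 (fully open), set as the call begins (left out, the last holds). The fingers move at their own pace and stop on an object; the grip force is fixed at half the most. Time passes only in rows, so rows that repeat a pose let the fingers close. It gives the time, the measured TCP pose, the force, the opening and the grip force at its end, in the units of the state.
- get_obs(): the state, without advancing time (a new reading comes with each control period).
- optics.capture(name): name is "side" or "top"; returns the picture (420x560x3 uint8, red, green, blue); there is no depth.
- optics.get_calibration(name): a dict with "fx", "fy", "cx", "cy" (pixels), "k1" (the pictures are not rectified: a ray, as slopes to the right and down, at radius r is drawn at 1 + k1 r^2 times it, then the intrinsics apply), "world_from_camera" (4x4, takes a point from camera to world coordinates). Camera axes: x right, y down, z forward; pixel columns grow to the right and rows downward; lengths in mm; the calibration is good to about 2 mm. A picture is of the moment at which its call begins. get_calibration takes no time and is no camera call.
- ticket.close_job(): hands the job in; it is judged then, once.
Trained networks look in the newest picture that a camera, given by its name, has taken for a name from the list of things; names that differ only in an ending like _2 or _b are one class to them, and where a whole thing is asked for, a point or a joint stands for the part that bears it (a point fixed in the world has none). Each returns a list of dicts, best first, with "confidence" (0 to 1); they miss things now and then, are a little off and sometimes report something else, mostly with a low value. They report only what shows in the picture. A call takes as long as a camera call.
- finder.boxes_of(target, camera): "box" ([left, top, right, bottom] in pixels, round what is visible of it).
- finder.silhouettes(target, camera): "region" (420x560 bool, what is visible of it) and "box" ([left, top, right, bottom] in pixels, round what is visible of it).
- finder.pinpoint(target, camera): "uv" ([column, row] in pixels: a listed point, or the origin of a listed thing).
The state is a dict: "time": time; "joint_positions": joint angles; "dq": joint speeds; "tau": joint torques, N m; "tool_pos": TCP position; "tcp_rot": TCP orientation; "contact_force": force on the tool from outside, world axes, zero at the start; "moment": the same for the moment, N m; "grip_width": finger opening in mm; "finger_force": force on a finger pad.
Only numpy, scipy, OpenCV 4.12 (cv2) and the standard library are available. Lean on these libraries where they do the work, as an engineer would, in place of code of your own. Each camera call takes 0.05 s, during which the arm holds its last target. There are 200 camera calls.

TASK

Run the connector hoods lying on the right of the bench through the tester: pull the test drawer out to its stop, lay every hood flat in a bay of the drawer, one to a bay, and push the drawer fully home. Then throw the selector lever into the end notch marked by the arrow flag, push the sprung start plunger all the way down for half a second, and put the lever back in its middle notch. Keep the drawer shut while the lever is out of its middle notch, and do not knock over the jar.

Things in the scene. Friction and masses are not known exactly. Their poses are not given: they have to be found in the camera images.
- cabinet: Low grey test cabinet on the bench, 170 deep (x) x 300 wide (y) x 104 mm high, with a 36 mm high strip of dark sockets on the rear half of its top. Origin: centre of its underside. Its front, with the drawer, faces its own -x (towards the robot).
- drawer (a joint): The test drawer: 0 m = fully home, 0.130 m = pulled out to its stop, sliding along the cabinet's -x. Moves with about 2 N and stays where left. Front plate 280 wide x 12 thick, from 10 to 92 mm above the bench.
- drawer_handle (a point): Middle of the drawer's bow handle: a round steel bar 12 mm thick, 110 mm long along the cabinet's y, 55 mm in front of the drawer's front plate, its middle 75 mm above the bench; free to take from above (fingers in front of and behind it). Axes as the cabinet's.
- tray_in (a point): Centre of the drawer's inner floor, 18 mm above the bench; moves with the drawer, axes as the cabinet's. Floor 104 (x) x 272 mm (y); three dividers along x make four bays, centred at y = -102, -34, 34, 102 mm, each 64 mm wide. Dividers and side walls 4 mm thick, 10 mm high above the floor, rear wall 20, front plate 74 mm. Reach it from above with the drawer out.
- hood0: A die-cast connector hood: plain grey metal block 60 long (x) x 36 wide (y) x 32 mm high (z) with a black round cable gland (18 mm dia) sticking 14 mm out of its -x end; 0.14 kg. Origin: centre of the block, 16 mm above what it lies on. All hoods are alike; two to four are present, loose on the bench.
- hood1: A die-cast connector hood: plain grey metal block 60 long (x) x 36 wide (y) x 32 mm high (z) with a black round cable gland (18 mm dia) sticking 14 mm out of its -x end; 0.14 kg. Origin: centre of the block, 16 mm above what it lies on. All hoods are alike; two to four are present, loose on the bench.
- hood2: A die-cast connector hood: plain grey metal block 60 long (x) x 36 wide (y) x 32 mm high (z) with a black round cable gland (18 mm dia) sticking 14 mm out of its -x end; 0.14 kg. Origin: centre of the block, 16 mm above what it lies on. All hoods are alike; two to four are present, loose on the bench.
- hood3: A die-cast connector hood: plain grey metal block 60 long (x) x 36 wide (y) x 32 mm high (z) with a black round cable gland (18 mm dia) sticking 14 mm out of its -x end; 0.14 kg. Origin: centre of the block, 16 mm above what it lies on. All hoods are alike; two to four are present, loose on the bench.
- lever_base: Base of the selector lever: dark steel plate 160 (x) x 150 (y) x 10 mm with a grey housing and an upright aluminium disc (top 105 mm above the bench) with three black notches. Origin: its underside, below the pivot's x, 15 mm to +y of the plate's middle. The lever swings in the base's x-z plane.
- lever (a joint): Selector lever, pivot 50 mm above the bench at base y = +14 mm: 0 rad = upright in the middle notch (start), +0.45 rad = far end notch (leaning to base +x), -0.45 rad = near end notch (leaning to base -x); range +-0.6. A sprung detent pulls it into the nearest notch; the humps between lie near +-0.22 rad and take about 3 N at the knob.
- lever_knob (a point): Centre of the lever's black ball knob, 32 mm dia, on a 12 mm rod, 115 mm from the pivot (165 mm above the bench when upright).
- notch_near (a point): Spot on the base plate beside the near end notch (base x = -55, y = -60 mm, 10 mm above the bench).
- notch_far (a point): Spot on the base plate beside the far end notch (base x = +55, y = -60 mm, 10 mm above the bench).
- marker: White arrow flag, 14 x 31 x 52 mm high with a pointed top, fixed on the base plate along the disc, beside the end notch to use (near or far, it varies). The other end notch has only a low round white stub, 12 mm dia, 8 mm high. Origin: centre of its foot.
- plunger (a joint): Sprung start plunger: 0 m = up, 0.025 m = fully down; needs 3 N to start and 13 N fully down, springs back.
- plunger_top (a point): Centre of the top face of the plunger's black mushroom head, 48 mm dia, 99 mm above the bench when up, on a grey round housing on a 85 mm square steel plate.
- jar: Closed glass jar, 54 mm dia, 75 mm high, a bystander on the left. Origin: centre of its underside, z along its axis.

How it is judged (in metres and radians):
On the way, in this order (a step that is already met when the one before it is completed fails the run):
1. the drawer is pulled out to its stop (within 6 mm of the full 130 mm) (value of joint drawer above 0.124 m), for 0.2 s.
2. every hood present lies flat on the floor of a drawer bay (on its base, top or side; not on a divider), at rest (x of hood0 in the frame of tray_in between -0.046 and 0.046 m and y of hood0 in the frame of tray_in between -0.136 and 0.136 m and z of hood0 in the frame of tray_in between 0.008 and 0.0205 m and (angle between the y axis of hood0 and the z axis of tray_in, either way round below 0.12 rad or angle between the z axis of hood0 and the z axis of tray_in, either way round below 0.12 rad) and linear speed of each of hood0, hood1, hood2, hood3 below 0.02 m/s and x of hood1 in the frame of tray_in between -0.046 and 0.046 m and y of hood1 in the frame of tray_in between -0.136 and 0.136 m and z of hood1 in the frame of tray_in between 0.008 and 0.0205 m and (angle between the y axis of hood1 and the z axis of tray_in, either way round below 0.12 rad or angle between the z axis of hood1 and the z axis of tray_in, either way round below 0.12 rad) and x of hood2 in the frame of tray_in between -0.046 and 0.046 m and y of hood2 in the frame of tray_in between -0.136 and 0.136 m and z of hood2 in the frame of tray_in between 0.008 and 0.0205 m and (angle between the y axis of hood2 and the z axis of tray_in, either way round below 0.12 rad or angle between the z axis of hood2 and the z axis of tray_in, either way round below 0.12 rad) and x of hood3 in the frame of tray_in between -0.046 and 0.046 m and y of hood3 in the frame of tray_in between -0.136 and 0.136 m and z of hood3 in the frame of tray_in between 0.008 and 0.0205 m and (angle between the y axis of hood3 and the z axis of tray_in, either way round below 0.12 rad or angle between the z axis of hood3 and the z axis of tray_in, either way round below 0.12 rad)), for 0.3 s.
3. the drawer is pushed fully home (within 5 mm) with all the hoods seated in it (all of step 2 and value of joint drawer below 0.005 m), for 0.3 s.
4. with the drawer home, the lever sits in the end notch marked by the arrow flag (within 0.08 rad) (value of joint drawer below 0.005 m and ((horizontal distance between marker and notch_near below 0.03 m and value of joint lever between -0.53 and -0.37 rad) or (horizontal distance between marker and notch_far below 0.03 m and value of joint lever between 0.37 and 0.53 rad))), for 0.3 s.
5. with the lever in the marked notch and the drawer home, the plunger is held fully down (within 3 mm of its 25 mm stroke) for half a second (all of step 4 and value of joint plunger above 0.022 m), for 0.5 s.
At the end, for the whole second after the job is handed in: Every hood present lies flat on the floor of a drawer bay, at rest; the drawer is fully home (within 5 mm); the lever is back in its middle notch (within 0.08 rad) and still; the plunger is up again (within 3 mm) (all of step 3 and value of joint lever between -0.08 and 0.08 rad and value of joint plunger below 0.003 m and velocity of joint lever between -0.1 and 0.1 rad/s); the robot touches nothing.
It fails at once if the drawer is open (more than 20 mm) while the lever is out of its middle notch (more than 0.25 rad) (value of joint drawer above 0.02 m and (value of joint lever above 0.25 rad or value of joint lever below -0.25 rad)).
It fails at once if the glass jar is knocked over (angle between jar's own z axis and vertical above 0.6 rad).
Of hood0, hood1, hood2, hood3 only 2 to 4 are there at a start; the rules pass over those that are not, and their reading is None.
At some moment in a run one of hood0, hood1, hood2, hood3 may be knocked a few centimetres aside while the robot is not near it.
Once in a run the grip may slacken for a moment while it holds something.
It also fails if it takes over 210 s, if anything falls off the work surface, if the arm or the gripper's body presses on something with over 40 N, if the wrist force passes 120 N, or if a joint passes its speed limit or range.

## Working session

There is one attempt and no reset: what is moved stays moved. The work goes in short steps, Python scripts to look and compute and a tool call to move; the robot and the scene stay as the last step left them, time stands still between calls to the robot, and variables do not carry over. Pictures are saved under pics/ and viewed, at most 14 in all, crops included, and the job is handed in when it is done.

Besides the shell and the picture viewer there is one more tool, called after ">>>" by a JSON object that holds its "fn" and its "kwargs", one argument or row to a line. send_rows: Moves the arm, as the interface text tells. Its arguments: {"type":"object","properties":{"offset":{"type":"array"},"delta_rot":{"type":"array"},"grip":{"type":"number"}},"required":["offset","delta_rot"]}

```bash
mkdir -p pics
cat > h.py <<'E'
import numpy as np, cv2
from scipy.spatial.transform import Rotation as Rn
from plant import get_obs, optics, ticket, finder
def ray(cam,uv):
    c=optics.get_calibration(cam);T=np.array(c["world_from_camera"])
    d=np.array([(uv[0]-c["cx"])/c["fx"],(uv[1]-c["cy"])/c["fy"]]);s=d.copy()
    for _ in range(20): s=d/(1+c["k1"]*(s@s))
    return T[:3,3],T[:3,:3]@np.r_[s,1]
def atz(cam,uv,z):
    o,d=ray(cam,uv);return o+d*(z-o[2])/d[2]
def proj(cam,p):
    c=optics.get_calibration(cam);T=np.array(c["world_from_camera"])
    q=T[:3,:3].T@(np.array(p,float)-T[:3,3]);s=q[:2]/q[2];s=s*(1+c["k1"]*(s@s))
    return np.array([c["fx"]*s[0]+c["cx"],c["fy"]*s[1]+c["cy"]])
def tri(u1,u2):
    (a,d),(b,e)=ray("top",u1),ray("side",u2)
    d=d/np.linalg.norm(d);e=e/np.linalg.norm(e)
    t=np.linalg.lstsq(np.c_[d,-e],b-a,rcond=None)[0];p,q=a+t[0]*d,b+t[1]*e
    return (p+q)/2,np.linalg.norm(p-q)
def snap(cam,name):
    im=optics.capture(cam);cv2.imwrite(f"pics/{name}.png",im[:,:,::-1]);return im
def move(x,y,z,yaw=None):
    """offset numbers, for target TCP & tool-down yaw, from measured pose"""
    o=get_obs();R=Rn.from_euler("xyz",o["tcp_rot"])
    print("off",np.round(R.inv().apply(np.array([x,y,z])-o["tool_pos"])/120,3))
    if yaw is not None:
        print("rot",np.round((R.inv()*Rn.from_euler("xyz",[np.pi,0,yaw])).as_rotvec()/2/np.pi,4))
E
python3 - <<'E'
from h import *
print(get_obs())
for c in("top","side"):
    snap(c,c+"0");print(c,np.round(optics.get_calibration(c)["world_from_camera"],2).tolist(),optics.get_calibration(c)["fx"])
    for t in["cabinet","drawer_handle","tray_in","hood0","lever_base","lever_knob","notch_near","notch_far","marker","plunger_top","jar"]:
        print(c,t,[(np.round(d["uv"],1).tolist(),round(d["confidence"],2)) for d in finder.pinpoint(t,c)])
E
```

```text
{'time': 0.0, 'joint_positions': array([-1.37903237e+00,  3.42732603e-01,  1.52503266e+00,  7.50709975e-06,
        1.27539894e+00, -1.46002963e-01]), 'dq': array([ 0.00133997, -0.00180018, -0.00048417, -0.00107243,  0.00091752,
        0.00021646]), 'tau': array([-4.81107600e-04, -4.31243634e+01, -2.44214988e+01,  7.16820988e-02,
        5.59913332e-02, -1.17936665e-04]), 'tool_pos': array([ 173.91686958, -494.9169068 ,  226.03438014]), 'tcp_rot': array([-3.14003887e+00, -2.35738931e-04,  3.37764542e-01]), 'contact_force': array([ 0.16081462,  0.01835849, -0.59136066]), 'moment': array([0.01357867, 0.03475057, 0.03902721]), 'finger_force': 0.0, 'grip_width': 91.77749536086488}
top [[-0.0, -0.99, 0.11, 402.66], [-1.0, 0.01, 0.01, 33.91], [-0.01, -0.11, -0.99, 1374.11], [0.0, 0.0, 0.0, 1.0]] 476.9126357994841
top cabinet [([294.0, 158.6], 0.83)]
top drawer_handle [([289.9, 201.7], 0.7), ([168.6, 202.7], 0.39)]
top tray_in [([398.0, 284.1], 0.33)]
top hood0 [([396.5, 252.5], 0.67), ([398.6, 286.6], 0.6)]
top lever_base [([184.3, 211.4], 0.94)]
top lever_knob [([171.7, 201.0], 0.59), ([
[... 200 characters left out ...]
]
top jar [([140.7, 231.3], 0.65)]
side [[-0.83, -0.41, 0.37, 119.31], [-0.55, 0.6, -0.58, 669.31], [0.01, -0.69, -0.72, 921.71], [0.0, 0.0, 0.0, 1.0]] 437.15855532452815
side cabinet [([232.6, 207.4], 0.64), ([390.0, 202.4], 0.34)]
side drawer_handle [([259.4, 323.9], 0.68), ([269.9, 216.5], 0.58)]
side tray_in [([233.7, 211.6], 0.85)]
side hood0 [([359.9, 183.8], 0.91), ([393.9, 198.9], 0.72)]
side lever_base [([200.9, 311.9], 0.77)]
side lever_knob []
side notch_near [([232.0, 308.7], 0.79), ([183.4, 278.9], 0.49)]
side notch_far [([201.5, 283.1], 0.85), ([199.3, 311.4], 0.25)]
side marker [([202.8, 280.7], 0.52)]
side plunger_top [([258.9, 324.5], 0.64)]
side jar [([186.8, 374.6], 0.73)]
```

View pics/top0.png

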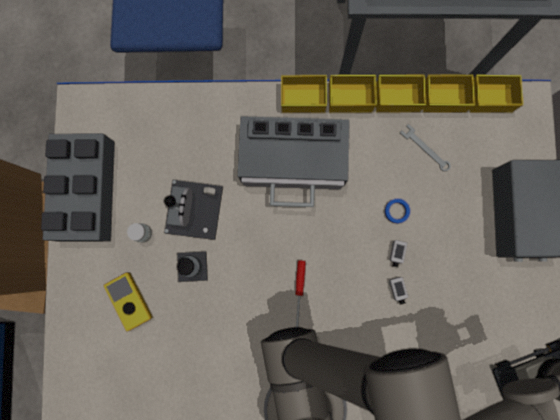

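View pics/side0.png

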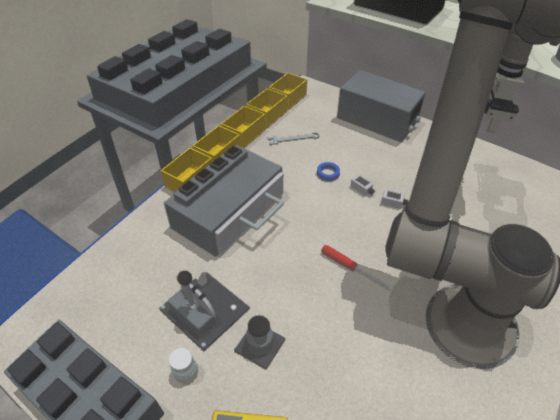

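The top view shows hoods at (398,253) and (399,290), the cabinet at (294,150) with its handle at (291,203), the lever plate at (193,210) with its flag at (209,190), the plunger at (187,266) and the jar at (138,232). In the side view the flag is at (203,280), the far end. The arm may hide more hoods, so I'll locate things and then look again with the arm moved.

Run:
```python
from h import *
P=lambda n,p:print(n,np.round(p,1))
P("hoodA",atz("top",(396.5,252.5),16));P("hoodB",atz("top",(398.6,286.6),16))
P("hoodA s",atz("side",(359.9,183.8),16));P("hoodB s",atz("side",(393.9,198.9),16))
P("handle t",atz("top",(289.9,201.7),75));P("handle s",atz("side",(269.9,216.5),75))
P("cab t",atz("top",(294,158.6),0));P("cab s",atz("side",(232.6,207.4),0))
# handle/cabinet edges in an enlarged crop
im=cv2.imread("pics/top0.png")
cv2.imwrite("pics/crop0.png",cv2.resize(im[105:300,120:420],None,fx=2.66,fy=2.66,interpolation=cv2.INTER_CUBIC))
for n,u,v,z in[("knob",(170.5,201),(184.5,278.5),165),("pl",(186,266),(258.9,324.5),99),("far",(208.5,191.7),(201.5,283.1),10),("near",(205.9,231.5),(232,308.7),10),("jar",(140.7,231.3),(186.8,374.6),0)]:
    P(n+" t",atz("top",u,z));P(n+" s",atz("side",v,z))
for n in("hood0","plunger_top"):
    pass
r=finder.silhouettes("hood0","top")
for d in r:
    m=d["region"].astype(np.uint8);c=max(cv2.findContours(m,0,1)[0],key=cv2.contourArea);print(d["confidence"],d["box"],cv2.minAreaRect(c))
```

```text
hoodA [ 433.  -261.5   16. ]
hoodB [ 337.1 -265.    16. ]
hoodA s [ 443.2 -265.7   16. ]
hoodB s [ 330.3 -264.7   16. ]
handle t [572.3  40.1  75. ]
handle s [562.4  40.8  75. ]
cab t [709.6  27.9   0. ]
cab s [711.6  16.4   0. ]
knob t [564.1 346.6 165. ]
knob s [563.6 350.7 165. ]
pl t [397.7 318.2  99. ]
pl s [396.4 322.   99. ]
far t [611.4 276.3  10. ]
far s [610.4 271.6  10. ]
near t [495.8 282.2  10. ]
near s [503.4 286.1  10. ]
jar t [497.8 474.7   0. ]
jar s [488.1 469.    0. ]
0.78 [390.9, 240.9, 408.2, 263.5] ((399.0, 253.0), (24.0, 14.0), 90.0)
0.54 [389.2, 277.2, 407.9, 304.3] ((398.5015563964844, 290.7054138183594), (27.482999801635742, 13.882583618164062), 73.61045837402344)
0.34 [175.6, 254.1, 194.2, 275.5] ((184.5, 265.5), (17.0, 17.0), 90.0)
```

View pics/crop0.png

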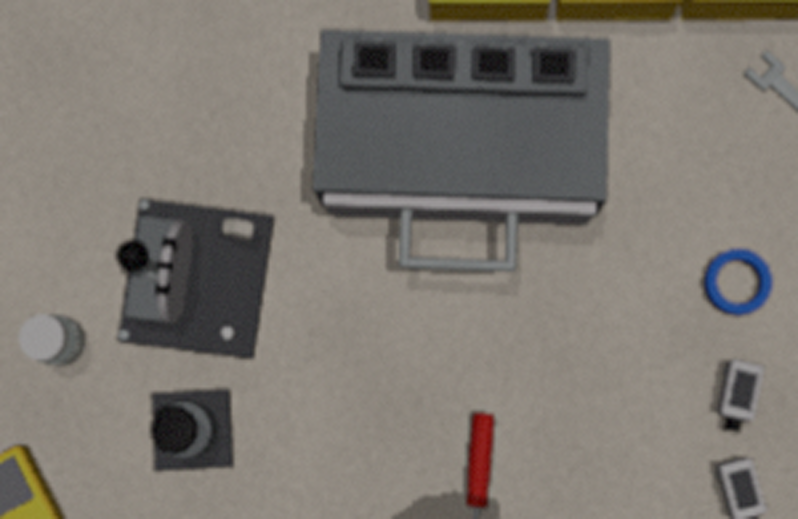

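The enlarged crop shows the cabinet and lever base turned by a few degrees, with the flag beside the far notch at (237,226) and the low stub at (227,332). Next I'll fit the poses from the corners and edges.

Run:
```python
from h import *
C=lambda x,y,z:atz("top",(120+x/2.66,105+y/2.66),z)
fl,fr,bl,br=[C(*p,104) for p in((316,190),(606,201),(320,30),(609,40))]
print("cab",[np.round(q,0) for q in(fl,fr,bl,br)],np.linalg.norm(fl-fr),np.linalg.norm(fl-bl))
d=(fl+bl-fr-br)[:2];print("cab yaw",np.arctan2(-d[0],d[1]),(fl+fr+bl+br)/4)
a,b=C(403,265,75),C(516,267,75);print("handle",a,b,(a+b)/2)
c=[C(*p,10) for p in((140,200),(273,214),(253,357),(120,342))];print("plate",[np.round(q,0) for q in c])
d=(c[0]+c[1]-c[2]-c[3])[:2];print("yaw",np.arctan2(d[1],d[0]),sum(c)/4, np.linalg.norm(c[0]-c[1]),np.linalg.norm(c[0]-c[3]))
print("knob",C(133,255,165),"pl",C(174,430,99),"plplate",C(192,429,0))
for p in((150,392),(231,390),(232,466),(153,469)):pass
for n,p,g in(("A",(742,390),(732,424)),("B",(741,487),(750,520))):
    x=C(*p,32);y=C(*g,16);print("hood",n,x,np.arctan2(*(x-y)[[1,0]]))
move(565,38,170,np.pi/2-.04)
```

```text
cab [array([638., 178., 104.]), array([ 625., -116.,  104.]), array([806., 175., 104.]), array([ 793., -123.,  104.])] 294.73159080086737 167.7942181748314
cab yaw -0.04355089121655719 [715.67974379  28.46522179 104.        ]
handle [564.4999306   90.69349756  75.        ] [561.79740003 -25.87938972  75.        ] [563.14866532  32.40705392  75.        ]
plate [array([646., 382.,  10.]), array([629., 235.,  10.]), array([474., 255.,  10.]), array([490., 400.,  10.])]
yaw -0.12232978048302737 [559.81648021 318.21742697  10.        ] 147.35667563565445 156.71251721265753
knob [564.47721695 347.89347239 165.        ] pl [395.96147575 319.71546805  99.        ] plplate [396.47948239 322.34429493   0.        ]
hood A [ 435.12157283 -265.01568458   32.        ] -0.2232886322105424
hood B [ 333.79650343 -261.24314736   32.        ] 0.33055121042555974
off [ 4.547 -3.113  0.472]
rot [ 0.      0.     -0.1899]
```

>>> {"fn": "send_rows", "kwargs": {
  "offset": [
    [1, -0.68, 0],
    [1, -0.68, 0],
    [1, -0.68, 0],
    [1, -0.68, 0],
    [1, -0.68, 0],
    [1, -0.68, 0],
    [1, -0.68, 0],
    [1, -0.68, 0]
  ],
  "delta_rot": [
    [0, 0, -0.19],
    [0, 0, -0.19],
    [0, 0, -0.19],
    [0, 0, -0.19],
    [0, 0, -0.19],
    [0, 0, -0.19],
    [0, 0, -0.19],
    [0, 0, -0.19]
  ],
  "grip": 0.5
}}

```text
time: 2.25
tool_pos: [260.2, -378.6, 226.8]
tcp_rot: [3.141, 0.0, 1.531]
contact_force: [-1.2, 0.3, -0.6]
grip_width: 45.8
finger_force: 0.0
```

>>> {"fn": "send_rows", "kwargs": {
  "offset": [
    [1, 0.68, 0],
    [1, 0.68, 0],
    [1, 0.68, 0],
    [1, 0.68, 0]
  ],
  "delta_rot": [
    [0, 0, 0],
    [0, 0, 0],
    [0, 0, 0],
    [0, 0, 0]
  ]
}}

```text
time: 2.75
tool_pos: [347.0, -260.9, 226.9]
tcp_rot: [3.141, 0.0, 1.533]
contact_force: [-0.4, -0.2, 0.5]
grip_width: 46.2
finger_force: 0.0
```

>>> {"fn": "send_rows", "kwargs": {
  "offset": [
    [1, 0.68, 0],
    [1, 0.68, 0],
    [1, 0.68, 0],
    [1, 0.68, 0]
  ],
  "delta_rot": [
    [0, 0, 0],
    [0, 0, 0],
    [0, 0, 0],
    [0, 0, 0]
  ]
}}

```text
time: 3.25
tool_pos: [433.0, -145.3, 226.6]
tcp_rot: [-3.141, 0.0, 1.533]
contact_force: [0.3, -0.5, -0.5]
grip_width: 46.0
finger_force: 0.0
```

>>> {"fn": "send_rows", "kwargs": {
  "offset": [
    [1, 0.68, 0],
    [1, 0.68, 0],
    [1, 0.68, 0],
    [1, 0.68, 0]
  ],
  "delta_rot": [
    [0, 0, 0],
    [0, 0, 0],
    [0, 0, 0],
    [0, 0, 0]
  ]
}}

```text
time: 3.75
tool_pos: [518.9, -29.3, 226.3]
tcp_rot: [-3.141, 0.001, 1.532]
contact_force: [-0.2, 0.5, -0.5]
grip_width: 46.2
finger_force: 0.0
```

Run:
```python
from h import *
im=snap("top","t1");s=snap("side","s1")
for c in("top","side"):
  for t in["hood0","drawer_handle"]:
    print(c,t,[(np.round(d["uv"],1).tolist(),round(d["confidence"],2)) for d in finder.pinpoint(t,c)])
A=im[150:400,330:510,::-1];A=cv2.resize(A,None,fx=2.2,fy=2.2,interpolation=2);B=s[110:330,320:470,::-1];B=cv2.resize(B,(375,550))
cv2.imwrite("pics/c1.png",np.hstack([A,B]))
print(get_obs()["tool_pos"])
```

```text
top hood0 [([395.7, 253.8], 0.74), ([393.7, 286.4], 0.64)]
top drawer_handle [([292.4, 202.9], 0.64), ([143.6, 233.2], 0.44)]
side hood0 [([390.1, 201.2], 0.76), ([228.1, 207.5], 0.6), ([185.6, 278.3], 0.5)]
side drawer_handle [([266.6, 213.9], 0.69), ([233.1, 308.6], 0.43)]
[518.42895576 -29.72719216 226.90012593]
```

View pics/c1.png

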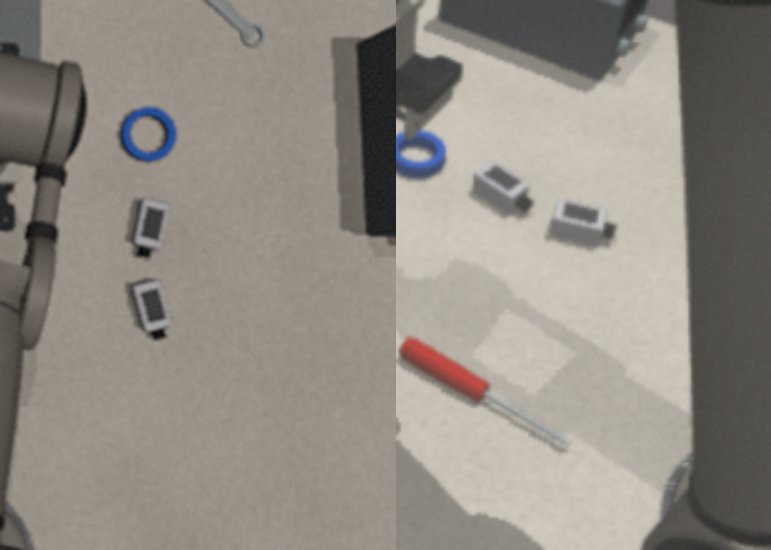

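The view is clear and shows only two hoods: in the crop's left half at (150,223) and (152,307). Next I take the handle and pull.

>>> {"fn": "send_rows", "kwargs": {
  "offset": [
    [0.54, 0.35, 0.6],
    [0.54, 0.35, 0.6],
    [0.54, 0.35, 0.6],
    [0.54, 0.35, 0.6]
  ],
  "delta_rot": [
    [0, 0, 0],
    [0, 0, 0],
    [0, 0, 0],
    [0, 0, 0]
  ]
}}

```text
time: 4.55
tool_pos: [563.4, 33.8, 155.4]
tcp_rot: [3.141, 0.001, 1.531]
contact_force: [0.3, 0.0, 0.6]
grip_width: 45.8
finger_force: 0.0
```

>>> {"fn": "send_rows", "kwargs": {
  "offset": [
    [0, 0, 0.2],
    [0, 0, 0.4],
    [0, 0, 0.6],
    [0, 0, 0.8],
    [0, 0, 0.8]
  ],
  "delta_rot": [
    [0, 0, 0],
    [0, 0, 0],
    [0, 0, 0],
    [0, 0, 0],
    [0, 0, 0]
  ]
}}

```text
time: 5.18
tool_pos: [562.7, 33.5, 58.7]
tcp_rot: [-3.14, 0.0, 1.53]
contact_force: [0.2, 0.7, 0.7]
grip_width: 45.8
finger_force: 0.0
```

>>> {"fn": "send_rows", "kwargs": {
  "offset": [
    [0, 0, 0],
    [0, 0, 0],
    [0, 0, 0],
    [0, 0, 0]
  ],
  "delta_rot": [
    [0, 0, 0],
    [0, 0, 0],
    [0, 0, 0],
    [0, 0, 0]
  ],
  "grip": 0
}}

```text
time: 5.68
tool_pos: [564.4, 34.6, 59.5]
tcp_rot: [3.139, 0.0, 1.532]
contact_force: [1.3, -0.7, 4.1]
grip_width: 11.4
finger_force: 30.1
```

>>> {"fn": "send_rows", "kwargs": {
  "offset": [
    [0, -0.1, 0],
    [0, -0.25, 0],
    [0, -0.4, 0],
    [0, -0.55, 0],
    [0, -0.7, 0],
    [0, -0.8, 0],
    [0, -0.9, 0],
    [0, -1, 0]
  ],
  "delta_rot": [
    [0, 0, 0],
    [0, 0, 0],
    [0, 0, 0],
    [0, 0, 0],
    [0, 0, 0],
    [0, 0, 0],
    [0, 0, 0],
    [0, 0, 0]
  ]
}}

```text
time: 6.68
tool_pos: [443.8, 39.3, 59.4]
tcp_rot: [3.139, 0.0, 1.532]
contact_force: [2.9, 0.2, 5.7]
grip_width: 11.0
finger_force: 30.0
```

>>> {"fn": "send_rows", "kwargs": {
  "offset": [
    [0, -0.03, 0],
    [0, -0.06, 0],
    [0, -0.08, 0],
    [0, -0.09, 0],
    [0, -0.09, 0],
    [0, -0.09, 0]
  ],
  "delta_rot": [
    [0, 0, 0],
    [0, 0, 0],
    [0, 0, 0],
    [0, 0, 0],
    [0, 0, 0],
    [0, 0, 0]
  ]
}}

```text
time: 7.42
tool_pos: [438.0, 39.5, 59.6]
tcp_rot: [3.13, 0.0, 1.531]
contact_force: [17.1, 2.1, -9.2]
grip_width: 11.0
finger_force: 30.0
```

>>> {"fn": "send_rows", "kwargs": {
  "offset": [
    [0, 0.03, 0],
    [0, 0.03, 0],
    [0, 0.03, 0]
  ],
  "delta_rot": [
    [0, 0, 0],
    [0, 0, 0],
    [0, 0, 0]
  ],
  "grip": 0.5
}}

```text
time: 7.8
tool_pos: [435.2, 39.7, 58.4]
tcp_rot: [-3.14, 0.0, 1.532]
contact_force: [0.4, 0.1, 0.3]
grip_width: 36.6
finger_force: 0.0
```

>>> {"fn": "send_rows", "kwargs": {
  "offset": [
    [0, 0, -0.2],
    [0, 0, -0.6],
    [0, 0, -1],
    [0, 0, -1]
  ],
  "delta_rot": [
    [0, 0, 0],
    [0, 0, 0],
    [0, 0, 0],
    [0, 0, 0]
  ]
}}

```text
time: 8.3
tool_pos: [437.8, 39.6, 181.7]
tcp_rot: [3.135, 0.0, 1.532]
contact_force: [0.7, 0.0, -1.2]
grip_width: 46.0
finger_force: 0.0
```

>>> {"fn": "send_rows", "kwargs": {
  "offset": [
    [-1, 0, -0.3],
    [-1, 0, -0.3],
    [-1, 0, -0.3],
    [-1, 0, -0.3],
    [-1, 0, -0.3],
    [-1, 0, -0.3],
    [-1, 0, -0.3],
    [-1, 0, -0.3]
  ],
  "delta_rot": [
    [0, 0, 0.22],
    [0, 0, 0.22],
    [0, 0, 0.22],
    [0, 0, 0.22],
    [0, 0, 0.22],
    [0, 0, 0.22],
    [0, 0, 0.22],
    [0, 0, 0.22]
  ]
}}

```text
time: 9.3
tool_pos: [430.6, -79.9, 213.3]
tcp_rot: [-3.14, 0.003, 0.146]
contact_force: [0.7, -0.0, -0.2]
grip_width: 45.8
finger_force: 0.0
```

```bash
cat > look.py <<'E'
from h import *
import sys
im=snap("top","t"+sys.argv[1]);s=snap("side","s"+sys.argv[1])
for t in["hood0","drawer_handle","tray_in"]:
  for c in("top","side"):
    z={"hood0":16,"drawer_handle":75,"tray_in":18}[t]
    print(c,t,[(np.round(atz(c,d["uv"],z)).tolist(),round(d["confidence"],2)) for d in finder.pinpoint(t,c)])
print(get_obs()["tool_pos"],get_obs()["tcp_rot"])
A=im[90:320,250:490,::-1];cv2.imwrite(f"pics/c{sys.argv[1]}.png",cv2.resize(A,None,fx=2.6,fy=2.6,interpolation=2))
E
python3 look.py 2
```

```text
top hood0 [([335.0, -260.0, 16.0], 0.81), ([429.0, -264.0, 16.0], 0.62)]
side hood0 [([450.0, -257.0, 16.0], 0.8), ([339.0, -250.0, 16.0], 0.58), ([456.0, -3.0, 16.0], 0.32)]
top drawer_handle [([440.0, 42.0, 75.0], 0.93)]
side drawer_handle [([438.0, 44.0, 75.0], 0.74), ([479.0, 309.0, 75.0], 0.38)]
top tray_in [([565.0, 31.0, 18.0], 0.66)]
side tray_in [([559.0, 41.0, 18.0], 0.8)]
[431.46833632 -80.19845143 214.46433816] [-3.14140435e+00  3.89416550e-04  1.49998015e-01]
```

View pics/c2.png

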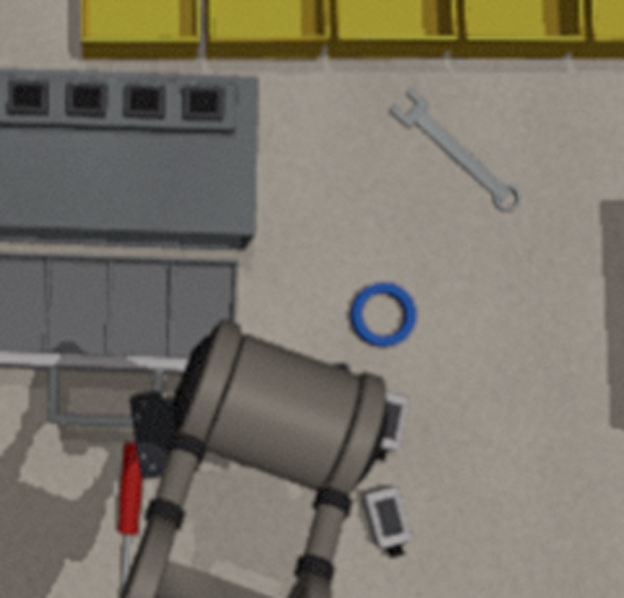

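The drawer is out (tray between crop rows 255 and 355), and hood B at (387,518) and part of hood A at (395,420) show unmoved. To refine the hoods I'll use the clear frame t1.

Run:
```python
from h import *
im=cv2.imread("pics/t1.png");g=im[235:310,380:425].astype(np.uint8)
g=cv2.resize(cv2.cvtColor(g,cv2.COLOR_BGR2GRAY),None,fx=8,fy=8,interpolation=2)
m=(g>165).astype(np.uint8)
print(np.percentile(g,[5,50,90,99]))
for c in cv2.findContours(m,0,1)[0]:
    if cv2.contourArea(c)<2000: continue
    r=cv2.minAreaRect(c);b=cv2.boxPoints(r);w=np.array([atz("top",(380+(p[0]+.5)/8-.5,235+(p[1]+.5)/8-.5),32) for p in b])
    e=[w[1]-w[0],w[2]-w[1]];L=max(e,key=np.linalg.norm);L=L*np.sign(L[0])
    print(r,np.round(w.mean(0),1),[round(np.linalg.norm(q),1) for q in e],"yaw",np.arctan2(L[1],L[0]))
```

```text
[ 62. 145. 148. 160.]
```

Run:
```python
from h import *
im=cv2.imread("pics/t1.png");g=im[235:310,380:425].astype(np.uint8)
cv2.imwrite("pics/x.png",cv2.resize(g,None,fx=8,fy=8,interpolation=2))
hsv=cv2.cvtColor(g,cv2.COLOR_BGR2HSV);print(hsv[5,5],hsv[17,14],hsv[17,18])
s=cv2.resize(hsv[:,:,1],None,fx=8,fy=8,interpolation=2)
m=(s<13).astype(np.uint8);m=cv2.morphologyEx(m,cv2.MORPH_OPEN,np.ones((9,9)))
for c in cv2.findContours(m,0,1)[0]:
    if cv2.contourArea(c)<2000: continue
    r=cv2.minAreaRect(c);b=cv2.boxPoints(r);w=np.array([atz("top",(380+(p[0]+.5)/8-.5,235+(p[1]+.5)/8-.5),32) for p in b])
    e=[w[1]-w[0],w[2]-w[1]];L=max(e,key=np.linalg.norm);L=L*np.sign(L[0])
    print(r,np.round(w.mean(0),1),[round(np.linalg.norm(q),1) for q in e],"yaw",np.arctan2(L[1],L[0]))
```

```text
[ 18  29 150] [165   4 139] [90  8 61]
((151.01812744140625, 433.9941711425781), (185.98936462402344, 115.4719009399414), 72.25532531738281) [ 331.8 -260.8   32. ] [np.float64(40.6), np.float64(63.9)] yaw 0.2875466230076731
((145.19549560546875, 135.2763671875), (117.06375885009766, 178.51026916503906), 9.727578163146973) [ 435.6 -261.6   32. ] [np.float64(62.7), np.float64(41.1)] yaw -0.1957554102360183
```

View pics/x.png

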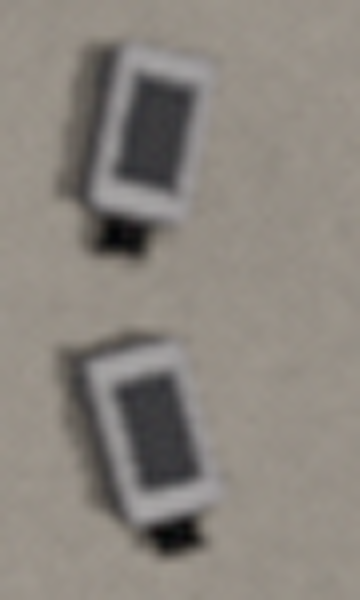

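The crop shows both hoods upright with their glands towards the robot: top centre A at (154,131) and B at (155,432).

>>> {"fn": "send_rows", "kwargs": {
  "offset": [
    [-0.09, 0.77, 0],
    [-0.09, 0.77, 0],
    [-0.09, 0.77, 0]
  ],
  "delta_rot": [
    [0, 0, 0],
    [0, 0, 0],
    [0, 0, 0]
  ],
  "grip": 0.75
}}

```text
time: 10.07
tool_pos: [434.6, -174.9, 214.5]
tcp_rot: [3.141, 0.0, 0.147]
contact_force: [0.2, 0.1, -0.1]
grip_width: 67.6
finger_force: 0.0
```

>>> {"fn": "send_rows", "kwargs": {
  "offset": [
    [-0.09, 0.76, 0.8],
    [-0.09, 0.76, 0.8],
    [-0.09, 0.76, 0.8],
    [-0.09, 0.76, 0.8],
    [-0.09, 0.76, 0.8]
  ],
  "delta_rot": [
    [0, 0, 0.05],
    [0, 0, 0.05],
    [0, 0, 0.05],
    [0, 0, 0.05],
    [0, 0, 0.05]
  ]
}}

```text
time: 10.7
tool_pos: [438.3, -264.2, 120.2]
tcp_rot: [3.141, -0.002, -0.163]
contact_force: [-0.0, 0.1, 1.2]
grip_width: 68.8
finger_force: 0.0
```

Run:
```python
from h import *
snap("side","s3");print([(np.round(atz("side",d["uv"],16)).tolist(),round(d["confidence"],2)) for d in finder.pinpoint("hood0","side")])
move(436,-264,15,-.17)
im=cv2.imread("pics/s3.png");cv2.imwrite("pics/c3.png",cv2.resize(im[100:250,300:480],None,fx=3.5,fy=3.5,interpolation=2))
```

```text
[([450.0, -268.0, 16.0], 0.81), ([339.0, -251.0, 16.0], 0.68)]
off [-0.021 -0.001  0.876]
rot [ 0.0002 -0.0003  0.0011]
```

View pics/c3.png

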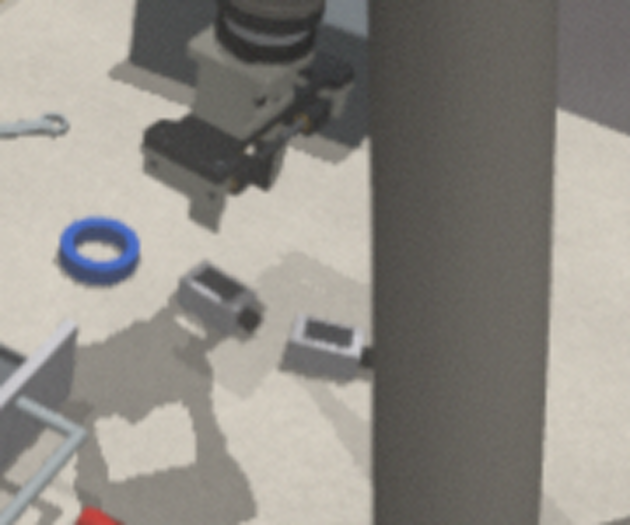

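Hood A sits at (222,300) in the crop, between the finger lines, and is unmoved. I'll descend, grip and lift.

>>> {"fn": "send_rows", "kwargs": {
  "offset": [
    [0, 0, 0.3],
    [0, 0, 0.55],
    [0, 0, 0.75],
    [0, 0, 0.87],
    [0, 0, 0.87]
  ],
  "delta_rot": [
    [0, 0, 0],
    [0, 0, 0],
    [0, 0, 0],
    [0, 0, 0],
    [0, 0, 0]
  ]
}}

```text
time: 11.42
tool_pos: [437.6, -264.6, 14.2]
tcp_rot: [-3.141, 0.001, -0.164]
contact_force: [0.1, -0.1, 0.1]
grip_width: 68.6
finger_force: 0.0
```

>>> {"fn": "send_rows", "kwargs": {
  "offset": [
    [0, 0, 0],
    [0, 0, 0],
    [0, 0, 0],
    [0, 0, 0],
    [0, 0, 0]
  ],
  "delta_rot": [
    [0, 0, 0],
    [0, 0, 0],
    [0, 0, 0],
    [0, 0, 0],
    [0, 0, 0]
  ],
  "grip": 0
}}

```text
time: 12.05
tool_pos: [437.7, -265.2, 14.7]
tcp_rot: [3.141, -0.001, -0.165]
contact_force: [-0.9, -0.3, 4.3]
grip_width: 36.0
finger_force: 29.3
```

>>> {"fn": "send_rows", "kwargs": {
  "offset": [
    [0, 0, -0.25],
    [0, 0, -0.6],
    [0, 0, -1],
    [0, 0, -1]
  ],
  "delta_rot": [
    [0, 0, 0],
    [0, 0, 0],
    [0, 0, 0],
    [0, 0, 0]
  ]
}}

```text
time: 12.55
tool_pos: [439.2, -266.4, 137.6]
tcp_rot: [3.138, -0.006, -0.165]
contact_force: [0.8, 0.3, -0.8]
grip_width: 36.1
finger_force: 29.3
```

Run:
```python
from h import *
# bays: tray centre (558,34), yaw -.044
for y in(-102,-34,34,102): print(y,558+y*.044,34+y)
move(553.5,-68,160,-.044)
```

```text
-102 553.512 -68
-34 556.504 0
34 559.496 68
102 562.488 136
off [ 0.669 -1.786 -0.189]
rot [ 0.0007 -0.001  -0.0192]
```

>>> {"fn": "send_rows", "kwargs": {
  "offset": [
    [0.33, -0.9, -0.2],
    [0.33, -0.9, -0.2],
    [0.33, -0.9, -0.2],
    [0.33, -0.9, -0.2]
  ],
  "delta_rot": [
    [0, 0, 0],
    [0, 0, 0],
    [0, 0, 0],
    [0, 0, 0]
  ]
}}

```text
time: 13.05
tool_pos: [493.6, -164.9, 157.0]
tcp_rot: [-3.141, 0.002, -0.164]
contact_force: [0.0, -0.7, -1.3]
grip_width: 36.4
finger_force: 29.3
```

>>> {"fn": "send_rows", "kwargs": {
  "offset": [
    [0.33, -0.89, 0],
    [0.33, -0.89, 0],
    [0.33, -0.89, 0],
    [0.33, -0.89, 0],
    [0.33, -0.89, 0]
  ],
  "delta_rot": [
    [0, 0, -0.019],
    [0, 0, -0.019],
    [0, 0, -0.019],
    [0, 0, -0.019],
    [0, 0, -0.019]
  ]
}}

```text
time: 13.68
tool_pos: [550.2, -67.8, 157.9]
tcp_rot: [3.141, 0.001, -0.048]
contact_force: [0.5, 0.4, -1.1]
grip_width: 36.3
finger_force: 29.3
```

Run:
```python
from h import *
for x in(48,108,170,235): print(np.round(atz("top",(250+(x+.5)/2.6-.5,205),28),1))
print("rear",atz("top",(315,90+258/2.6-.5),38),"front",atz("top",(315,90+356/2.6-.5),92))
snap("side","s4")
for t,z in(("hood0",16),("tray_in",18)):print(t,[(np.round(atz("side",d["uv"],z)).tolist(),np.round(d["uv"]),round(d["confidence"],2)) for d in finder.pinpoint(t,"side")])
print(get_obs()["grip_width"]);move(553.5,-68,33,-.044)
im=cv2.imread("pics/s4.png");cv2.imwrite("pics/c4.png",cv2.resize(im[80:280,180:400],None,fx=3,fy=3,interpolation=2))
```

```text
[569.3 102.3  28. ]
[569.   36.6  28. ]
[568.6 -31.2  28. ]
[ 568.2 -102.2   28. ]
rear [613.80743074 -30.94260534  38.        ] front [502.57565096 -27.25707744  92.        ]
hood0 [([339.0, -259.0, 16.0], array([390., 199.]), 0.86), ([630.0, -207.0, 16.0], array([297., 171.]), 0.48), ([495.0, 282.0, 16.0], array([236., 308.]), 0.23)]
tray_in [([557.0, 45.0, 18.0], array([271., 232.]), 0.8), ([608.0, 267.0, 18.0], array([203., 281.]), 0.45)]
36.28888493019436
off [0.025 0.005 1.044]
rot [ 0.      0.     -0.0005]
```

View pics/c4.png

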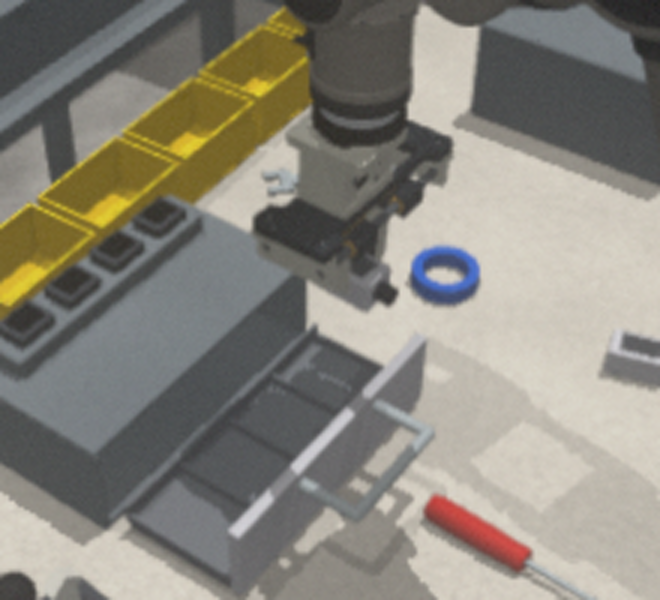

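The hood is held above the bay in the crop at (370,280), with its gland towards the robot, and the drawer is open with all four bays empty. Next I lower and release it.

>>> {"fn": "send_rows", "kwargs": {
  "offset": [
    [0.05, -0.01, 0.2],
    [0.05, -0.01, 0.45],
    [0.05, -0.01, 0.65],
    [0.05, -0.01, 0.8],
    [0.05, -0.01, 0.9],
    [0.05, -0.01, 0.95],
    [0.05, -0.01, 1],
    [0.05, -0.01, 1]
  ],
  "delta_rot": [
    [0, 0, 0],
    [0, 0, 0],
    [0, 0, 0],
    [0, 0, 0],
    [0, 0, 0],
    [0, 0, 0],
    [0, 0, 0],
    [0, 0, 0]
  ]
}}

```text
time: 14.82
tool_pos: [557.0, -65.3, 38.3]
tcp_rot: [3.141, 0.0, -0.045]
contact_force: [0.6, -0.2, -0.9]
grip_width: 36.2
finger_force: 29.3
```

>>> {"fn": "send_rows", "kwargs": {
  "offset": [
    [0, 0, 0.01],
    [0, 0, 0.02],
    [0, 0, 0.03],
    [0, 0, 0.03]
  ],
  "delta_rot": [
    [0, 0, 0],
    [0, 0, 0],
    [0, 0, 0],
    [0, 0, 0]
  ]
}}

```text
time: 15.32
tool_pos: [556.9, -65.2, 34.7]
tcp_rot: [3.142, 0.0, -0.045]
contact_force: [0.5, 0.7, -0.9]
grip_width: 36.3
finger_force: 29.3
```

>>> {"fn": "send_rows", "kwargs": {
  "offset": [
    [0, 0, 0],
    [0, 0, 0],
    [0, 0, 0]
  ],
  "delta_rot": [
    [0, 0, 0],
    [0, 0, 0],
    [0, 0, 0]
  ],
  "grip": 0.48
}}

```text
time: 15.7
tool_pos: [557.1, -65.3, 34.9]
tcp_rot: [3.141, -0.0, -0.046]
contact_force: [-0.1, 0.2, -0.1]
grip_width: 43.9
finger_force: 0.0
```

>>> {"fn": "send_rows", "kwargs": {
  "offset": [
    [0, 0, -0.15],
    [0, 0, -0.4],
    [0, 0, -0.8],
    [0, 0, -1],
    [0, 0, -1]
  ],
  "delta_rot": [
    [0, 0, 0],
    [0, 0, 0],
    [0, 0, 0],
    [0, 0, 0],
    [0, 0, 0]
  ]
}}

```text
time: 16.32
tool_pos: [558.1, -65.5, 156.7]
tcp_rot: [3.141, -0.005, -0.045]
contact_force: [-0.6, 0.1, -0.3]
grip_width: 44.2
finger_force: 0.0
```

>>> {"fn": "send_rows", "kwargs": {
  "offset": [
    [-0.9, 0.86, 0],
    [-0.9, 0.86, 0],
    [-0.9, 0.86, 0],
    [-0.9, 0.86, 0]
  ],
  "delta_rot": [
    [0, 0, 0],
    [0, 0, 0],
    [0, 0, 0],
    [0, 0, 0]
  ],
  "grip": 0.75
}}

```text
time: 16.82
tool_pos: [442.9, -164.0, 153.6]
tcp_rot: [-3.141, 0.002, -0.048]
contact_force: [-0.2, -0.2, 0.2]
grip_width: 68.6
finger_force: 0.0
```

>>> {"fn": "send_rows", "kwargs": {
  "offset": [
    [-0.9, 0.86, 0],
    [-0.9, 0.86, 0],
    [-0.9, 0.86, 0],
    [-0.9, 0.86, 0],
    [-0.9, 0.86, 0]
  ],
  "delta_rot": [
    [0, 0, -0.05],
    [0, 0, -0.05],
    [0, 0, -0.05],
    [0, 0, -0.05],
    [0, 0, -0.05]
  ]
}}

```text
time: 17.45
tool_pos: [332.5, -261.1, 154.3]
tcp_rot: [-3.141, -0.0, 0.269]
contact_force: [-0.5, 0.3, -0.2]
grip_width: 69.0
finger_force: 0.0
```

Run:
```python
from h import *
s=snap("side","s5")
im=snap("top","t5")
for c in("side","top"):print([(np.round(atz(c,d["uv"],16)).tolist(),np.round(d["uv"]),round(d["confidence"],2)) for d in finder.pinpoint("hood0",c)])
move(332,-262,15,.27)
a=cv2.resize(s[130:270,230:410,::-1],None,fx=2.2,fy=2.2,interpolation=2);b=cv2.resize(im[160:300,250:430,::-1],None,fx=2.2,fy=2.2,interpolation=2)
cv2.imwrite("pics/c5.png",np.hstack([a,b]))
```

```text
[([344.0, -262.0, 16.0], array([389., 198.]), 0.6), ([567.0, -79.0, 16.0], array([292., 204.]), 0.56)]
[([554.0, -60.0, 16.0], array([325., 210.]), 0.68), ([337.0, -259.0, 16.0], array([397., 287.]), 0.48)]
off [-0.007  0.008  1.163]
rot [-0.     -0.      0.0001]
```

View pics/c5.png

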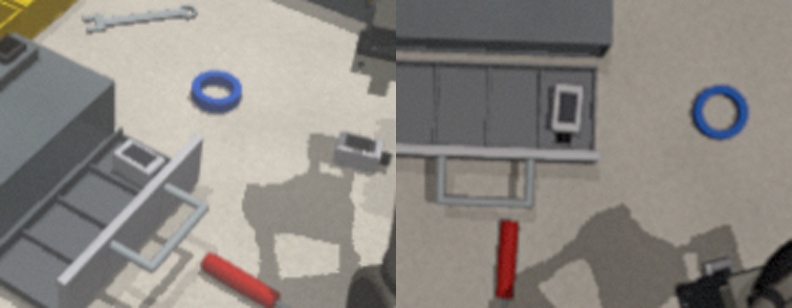

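Hood A lies flat in the right-hand bay (right half, (568,105)), and hood B is still in its place.

>>> {"fn": "send_rows", "kwargs": {
  "offset": [
    [0, 0, 0.4],
    [0, 0, 0.7],
    [0, 0, 0.9],
    [0, 0, 0.9]
  ],
  "delta_rot": [
    [0, 0, 0],
    [0, 0, 0],
    [0, 0, 0],
    [0, 0, 0]
  ]
}}

```text
time: 18.15
tool_pos: [331.5, -260.3, 45.5]
tcp_rot: [-3.138, 0.002, 0.27]
contact_force: [0.5, -0.7, -0.7]
grip_width: 68.6
finger_force: 0.0
```

>>> {"fn": "send_rows", "kwargs": {
  "offset": [
    [0, 0, 0.13],
    [0, 0, 0.26],
    [0, 0, 0.26]
  ],
  "delta_rot": [
    [0, 0, 0],
    [0, 0, 0],
    [0, 0, 0]
  ]
}}

```text
time: 18.52
tool_pos: [332.1, -261.5, 15.9]
tcp_rot: [-3.141, 0.0, 0.269]
contact_force: [-0.3, -0.8, 0.9]
grip_width: 69.0
finger_force: 0.0
```

>>> {"fn": "send_rows", "kwargs": {
  "offset": [
    [0, 0, 0],
    [0, 0, 0],
    [0, 0, 0],
    [0, 0, 0],
    [0, 0, 0]
  ],
  "delta_rot": [
    [0, 0, 0],
    [0, 0, 0],
    [0, 0, 0],
    [0, 0, 0],
    [0, 0, 0]
  ],
  "grip": 0
}}

```text
time: 19.15
tool_pos: [332.3, -262.2, 15.9]
tcp_rot: [3.14, -0.001, 0.269]
contact_force: [0.3, -0.6, 5.0]
grip_width: 35.8
finger_force: 30.0
```

>>> {"fn": "send_rows", "kwargs": {
  "offset": [
    [0, 0, -0.25],
    [0, 0, -0.6],
    [0, 0, -1],
    [0, 0, -1]
  ],
  "delta_rot": [
    [0, 0, 0],
    [0, 0, 0],
    [0, 0, 0],
    [0, 0, 0]
  ]
}}

```text
time: 19.65
tool_pos: [333.0, -262.8, 138.1]
tcp_rot: [3.136, -0.003, 0.269]
contact_force: [0.2, -0.3, -1.8]
grip_width: 35.6
finger_force: 30.0
```

>>> {"fn": "send_rows", "kwargs": {
  "offset": [
    [0.85, -0.72, -0.2],
    [0.85, -0.72, -0.2],
    [0.85, -0.72, -0.2],
    [0.85, -0.72, -0.2]
  ],
  "delta_rot": [
    [0, 0, 0],
    [0, 0, 0],
    [0, 0, 0],
    [0, 0, 0]
  ]
}}

```text
time: 20.15
tool_pos: [406.7, -150.5, 158.4]
tcp_rot: [-3.14, 0.002, 0.271]
contact_force: [-0.6, -1.0, -1.6]
grip_width: 35.6
finger_force: 30.0
```

>>> {"fn": "send_rows", "kwargs": {
  "offset": [
    [0.85, -0.72, 0],
    [0.85, -0.72, 0],
    [0.85, -0.72, 0],
    [0.85, -0.72, 0]
  ],
  "delta_rot": [
    [0, 0, 0],
    [0, 0, 0],
    [0, 0, 0],
    [0, 0, 0]
  ]
}}

```text
time: 20.65
tool_pos: [481.8, -41.7, 158.5]
tcp_rot: [-3.141, 0.002, 0.269]
contact_force: [-0.4, -0.0, -1.8]
grip_width: 36.0
finger_force: 30.0
```

Run:
```python
from h import *
move(559,69,160,-.045)
```

```text
off [ 0.865 -0.719 -0.014]
rot [-0.      0.0004  0.0499]
```

>>> {"fn": "send_rows", "kwargs": {
  "offset": [
    [0.86, -0.72, 0],
    [0.86, -0.72, 0],
    [0.86, -0.72, 0],
    [0.86, -0.72, 0],
    [0.86, -0.72, 0]
  ],
  "delta_rot": [
    [0, 0, 0.05],
    [0, 0, 0.05],
    [0, 0, 0.05],
    [0, 0, 0.05],
    [0, 0, 0.05]
  ]
}}

```text
time: 21.28
tool_pos: [558.2, 67.8, 159.2]
tcp_rot: [3.141, 0.001, -0.047]
contact_force: [-0.5, -0.0, -2.2]
grip_width: 35.7
finger_force: 30.0
```

Run:
```python
from h import *
print(get_obs()["grip_width"]);snap("side","s6")
im=cv2.imread("pics/s6.png");cv2.imwrite("pics/c6.png",cv2.resize(im[80:280,180:400],None,fx=3,fy=3,interpolation=2))
move(559,69,36,-.045)
```

```text
35.664460148105505
off [ 0.006 -0.01   1.029]
rot [ 0.0001  0.0001 -0.0003]
```

View pics/c6.png

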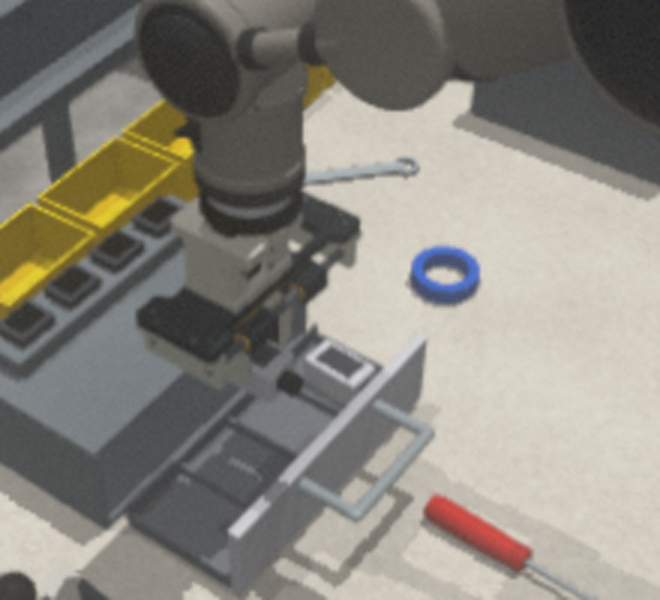

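Hood B is held above the third bay in the crop at (280,375), and hood A is seated behind it at (340,362). Next I place B.

>>> {"fn": "send_rows", "kwargs": {
  "offset": [
    [0, -0.01, 0.2],
    [0, -0.01, 0.45],
    [0, -0.01, 0.65],
    [0, -0.01, 0.8],
    [0, -0.01, 0.9],
    [0, -0.01, 0.95],
    [0, -0.01, 1],
    [0, -0.01, 1]
  ],
  "delta_rot": [
    [0, 0, 0],
    [0, 0, 0],
    [0, 0, 0],
    [0, 0, 0],
    [0, 0, 0],
    [0, 0, 0],
    [0, 0, 0],
    [0, 0, 0]
  ]
}}

```text
time: 22.32
tool_pos: [559.2, 71.0, 39.5]
tcp_rot: [3.141, 0.0, -0.045]
contact_force: [-0.3, -0.5, -1.8]
grip_width: 35.7
finger_force: 30.0
```

>>> {"fn": "send_rows", "kwargs": {
  "offset": [
    [0, 0, 0.01],
    [0, 0, 0.02],
    [0, 0, 0.03],
    [0, 0, 0.03]
  ],
  "delta_rot": [
    [0, 0, 0],
    [0, 0, 0],
    [0, 0, 0],
    [0, 0, 0]
  ]
}}

```text
time: 22.82
tool_pos: [559.2, 71.1, 35.8]
tcp_rot: [3.141, 0.0, -0.045]
contact_force: [0.4, -0.5, -1.3]
grip_width: 35.5
finger_force: 30.0
```

>>> {"fn": "send_rows", "kwargs": {
  "offset": [
    [0, 0, 0],
    [0, 0, 0],
    [0, 0, 0]
  ],
  "delta_rot": [
    [0, 0, 0],
    [0, 0, 0],
    [0, 0, 0]
  ],
  "grip": 0.48
}}

```text
time: 23.2
tool_pos: [559.4, 71.0, 36.1]
tcp_rot: [3.142, -0.0, -0.045]
contact_force: [0.4, -0.4, 0.2]
grip_width: 43.5
finger_force: 0.0
```

>>> {"fn": "send_rows", "kwargs": {
  "offset": [
    [0, 0, -0.15],
    [0, 0, -0.4],
    [0, 0, -0.8],
    [0, 0, -1],
    [0, 0, -1]
  ],
  "delta_rot": [
    [0, 0, 0],
    [0, 0, 0],
    [0, 0, 0],
    [0, 0, 0],
    [0, 0, 0]
  ]
}}

```text
time: 23.82
tool_pos: [560.4, 71.1, 157.9]
tcp_rot: [-3.141, -0.005, -0.045]
contact_force: [0.2, 0.1, -0.8]
grip_width: 44.1
finger_force: 0.0
```

>>> {"fn": "send_rows", "kwargs": {
  "offset": [
    [-1, 0.29, 0],
    [-1, 0.29, 0],
    [-1, 0.29, 0],
    [-1, 0.29, 0],
    [-1, 0.29, 0],
    [-1, 0.29, 0],
    [-1, 0.29, 0],
    [-1, 0.29, 0]
  ],
  "delta_rot": [
    [0, 0, -0.22],
    [0, 0, -0.22],
    [0, 0, -0.22],
    [0, 0, -0.22],
    [0, 0, -0.22],
    [0, 0, -0.22],
    [0, 0, -0.22],
    [0, 0, -0.22]
  ]
}}

```text
time: 24.82
tool_pos: [436.9, 41.8, 154.5]
tcp_rot: [-3.139, 0.0, 1.34]
contact_force: [-0.2, -0.3, 0.2]
grip_width: 43.7
finger_force: 0.0
```

Run:
```python
from h import *
move(437.5,39.5,57,1.531)
s=snap("side","s7");im=snap("top","t7")
for c in("side","top"):print([(np.round(atz(c,d["uv"],34)).tolist(),np.round(d["uv"]),round(d["confidence"],2)) for d in finder.pinpoint("hood0",c)])
a=cv2.resize(s[130:310,190:370,::-1],None,fx=2.2,fy=2.2,interpolation=2);b=cv2.resize(im[140:320,220:400,::-1],None,fx=2.2,fy=2.2,interpolation=2)
cv2.imwrite("pics/c7.png",np.hstack([a,b]))
```

```text
off [-0.017  0.011  0.812]
rot [-0.0004  0.     -0.0303]
[([562.0, -56.0, 34.0], array([290., 205.]), 0.74), ([560.0, 74.0, 34.0], array([264., 235.]), 0.57)]
[([550.0, -67.0, 34.0], array([328., 211.]), 0.54), ([568.0, 71.0, 34.0], array([279., 205.]), 0.49), ([566.0, 35.0, 34.0], array([292., 206.]), 0.41)]
```

View pics/c7.png

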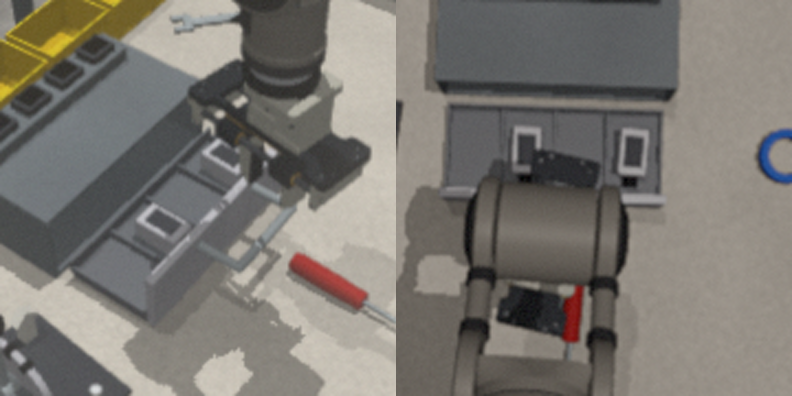

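Both hoods lie flat in separate bays (right half: (525,145) and (632,150)). I take the handle again and push the drawer home.

>>> {"fn": "send_rows", "kwargs": {
  "offset": [
    [-0.02, 0.01, 0],
    [-0.02, 0.01, 0.2],
    [-0.02, 0.01, 0.4],
    [-0.02, 0.01, 0.6],
    [-0.02, 0.01, 0.75],
    [-0.02, 0.01, 0.81],
    [-0.02, 0.01, 0.81]
  ],
  "delta_rot": [
    [0, 0, -0.03],
    [0, 0, -0.03],
    [0, 0, -0.03],
    [0, 0, -0.03],
    [0, 0, -0.03],
    [0, 0, -0.03],
    [0, 0, -0.03]
  ]
}}

```text
time: 25.9
tool_pos: [438.2, 39.1, 58.4]
tcp_rot: [-3.141, 0.0, 1.525]
contact_force: [0.1, -1.1, 0.4]
grip_width: 44.2
finger_force: 0.0
```

>>> {"fn": "send_rows", "kwargs": {
  "offset": [
    [0, 0, 0],
    [0, 0, 0],
    [0, 0, 0],
    [0, 0, 0]
  ],
  "delta_rot": [
    [0, 0, 0],
    [0, 0, 0],
    [0, 0, 0],
    [0, 0, 0]
  ],
  "grip": 0
}}

```text
time: 26.4
tool_pos: [438.4, 39.1, 58.9]
tcp_rot: [3.141, 0.0, 1.525]
contact_force: [-2.3, 0.9, 2.4]
grip_width: 11.1
finger_force: 30.0
```

>>> {"fn": "send_rows", "kwargs": {
  "offset": [
    [0, 0.06, 0],
    [0, 0.16, 0],
    [0, 0.28, 0],
    [0, 0.42, 0],
    [0, 0.56, 0],
    [0, 0.7, 0],
    [0, 0.82, 0],
    [0, 0.9, 0]
  ],
  "delta_rot": [
    [0, 0, 0],
    [0, 0, 0],
    [0, 0, 0],
    [0, 0, 0],
    [0, 0, 0],
    [0, 0, 0],
    [0, 0, 0],
    [0, 0, 0]
  ]
}}

```text
time: 27.4
tool_pos: [547.3, 34.8, 58.9]
tcp_rot: [3.141, -0.001, 1.525]
contact_force: [-2.0, 3.6, 5.8]
grip_width: 11.2
finger_force: 30.0
```

>>> {"fn": "send_rows", "kwargs": {
  "offset": [
    [0, 0.05, 0],
    [0, 0.1, 0],
    [0, 0.14, 0],
    [0, 0.17, 0],
    [0, 0.19, 0],
    [0, 0.21, 0],
    [0, 0.21, 0],
    [0, 0.21, 0]
  ],
  "delta_rot": [
    [0, 0, 0],
    [0, 0, 0],
    [0, 0, 0],
    [0, 0, 0],
    [0, 0, 0],
    [0, 0, 0],
    [0, 0, 0],
    [0, 0, 0]
  ]
}}

```text
time: 28.4
tool_pos: [567.8, 34.0, 58.8]
tcp_rot: [-3.133, -0.001, 1.526]
contact_force: [-14.4, 4.8, 16.0]
grip_width: 11.1
finger_force: 30.0
```

>>> {"fn": "send_rows", "kwargs": {
  "offset": [
    [0, -0.02, 0],
    [0, -0.04, 0],
    [0, -0.04, 0],
    [0, -0.04, 0]
  ],
  "delta_rot": [
    [0, 0, 0],
    [0, 0, 0],
    [0, 0, 0],
    [0, 0, 0]
  ],
  "grip": 0.45
}}

```text
time: 28.9
tool_pos: [566.9, 33.1, 58.6]
tcp_rot: [3.141, 0.0, 1.525]
contact_force: [0.0, -0.1, -0.6]
grip_width: 41.3
finger_force: 0.0
```

>>> {"fn": "send_rows", "kwargs": {
  "offset": [
    [0, 0, -0.2],
    [0, 0, -0.6],
    [0, 0, -1],
    [0, 0, -1]
  ],
  "delta_rot": [
    [0, 0, 0],
    [0, 0, 0],
    [0, 0, 0],
    [0, 0, 0]
  ]
}}

```text
time: 29.4
tool_pos: [569.1, 33.1, 182.8]
tcp_rot: [3.133, 0.0, 1.525]
contact_force: [1.2, 0.1, -0.7]
grip_width: 41.4
finger_force: 0.0
```

>>> {"fn": "send_rows", "kwargs": {
  "offset": [
    [1, 0.04, -0.5],
    [1, 0.04, -0.5],
    [1, 0.04, -0.5],
    [1, 0.04, -0.5],
    [1, 0.04, -0.5],
    [1, 0.04, -0.5],
    [1, 0.04, -0.5],
    [1, 0.04, -0.5]
  ],
  "delta_rot": [
    [0, 0, 0.22],
    [0, 0, 0.22],
    [0, 0, 0.22],
    [0, 0, 0.22],
    [0, 0, 0.22],
    [0, 0, 0.22],
    [0, 0, 0.22],
    [0, 0, 0.22]
  ]
}}

```text
time: 30.4
tool_pos: [576.6, 152.8, 237.1]
tcp_rot: [3.141, 0.002, 0.139]
contact_force: [-1.4, -0.6, 0.0]
grip_width: 41.2
finger_force: 0.0
```

Run:
```python
from h import *
move(564,348,240,-.122)
s=snap("side","s8");im=snap("top","t8")
print([(np.round(atz("side",d["uv"],75)).tolist(),round(d["confidence"],2)) for d in finder.pinpoint("drawer_handle","side")])
for c in("side","top"):
  for t,z in(("lever_knob",165),("plunger_top",99)):print(c,t,[(np.round(atz(c,d["uv"],z)).tolist(),np.round(d["uv"]),round(d["confidence"],2)) for d in finder.pinpoint(t,c)])
a=cv2.resize(s[180:380,130:310,::-1],None,fx=2.2,fy=2.2,interpolation=2);b=cv2.resize(im[140:340,130:310,::-1],None,fx=2.2,fy=2.2,interpolation=2)
cv2.imwrite("pics/c8.png",np.hstack([a,b]))
```

```text
off [ 0.122 -1.625 -0.025]
rot [0.0001 0.0004 0.0415]
[([565.0, 36.0, 75.0], 0.83)]
side lever_knob []
side plunger_top [([404.0, 322.0, 99.0], array([256., 323.]), 0.67), ([640.0, 85.0, 99.0], array([236., 208.]), 0.54)]
top lever_knob [([565.0, 354.0, 165.0], array([168., 201.]), 0.61)]
top plunger_top [([404.0, 326.0, 99.0], array([183., 264.]), 0.69)]
```

View pics/c8.png

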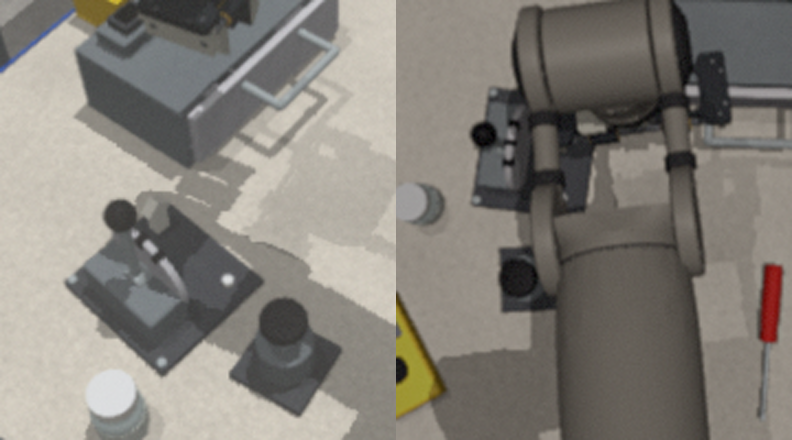

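The drawer is shut (plate flush in the crop at (270,60)), the knob is at (120,216) in the side crop and (484,134) in the top, and the plunger head is at (284,320) and (519,279). Next I take the knob.

>>> {"fn": "send_rows", "kwargs": {
  "offset": [
    [0.06, -0.82, 0],
    [0.06, -0.82, 0],
    [0.06, -0.82, 0]
  ],
  "delta_rot": [
    [0, 0, 0],
    [0, 0, 0],
    [0, 0, 0]
  ],
  "grip": 0.8
}}

```text
time: 31.12
tool_pos: [569.4, 253.8, 238.3]
tcp_rot: [-3.141, 0.0, 0.147]
contact_force: [-0.5, -0.4, 0.3]
grip_width: 66.8
finger_force: 0.0
```

>>> {"fn": "send_rows", "kwargs": {
  "offset": [
    [0.06, -0.82, 0],
    [0.06, -0.82, 0],
    [0.06, -0.82, 0],
    [0.06, -0.82, 0],
    [0.06, -0.82, 0]
  ],
  "delta_rot": [
    [0, 0, 0.042],
    [0, 0, 0.042],
    [0, 0, 0.042],
    [0, 0, 0.042],
    [0, 0, 0.042]
  ]
}}

```text
time: 31.75
tool_pos: [563.7, 348.2, 238.9]
tcp_rot: [3.141, -0.0, -0.122]
contact_force: [0.0, 0.1, 0.4]
grip_width: 73.1
finger_force: 0.0
```

Run:
```python
from h import *
move(564,349,147,-.122)
```

```text
off [ 0.002 -0.008  0.766]
rot [ 0.0001 -0.     -0.    ]
```

>>> {"fn": "send_rows", "kwargs": {
  "offset": [
    [0, 0, 0.2],
    [0, 0, 0.4],
    [0, 0, 0.6],
    [0, 0, 0.77],
    [0, 0, 0.77]
  ],
  "delta_rot": [
    [0, 0, 0],
    [0, 0, 0],
    [0, 0, 0],
    [0, 0, 0],
    [0, 0, 0]
  ]
}}

```text
time: 32.38
tool_pos: [562.7, 348.2, 144.8]
tcp_rot: [3.139, 0.003, -0.122]
contact_force: [0.2, -0.5, 0.2]
grip_width: 73.3
finger_force: 0.0
```

>>> {"fn": "send_rows", "kwargs": {
  "offset": [
    [0, 0, 0],
    [0, 0, 0],
    [0, 0, 0],
    [0, 0, 0],
    [0, 0, 0]
  ],
  "delta_rot": [
    [0, 0, 0],
    [0, 0, 0],
    [0, 0, 0],
    [0, 0, 0],
    [0, 0, 0]
  ],
  "grip": 0
}}

```text
time: 33.0
tool_pos: [563.1, 349.4, 146.4]
tcp_rot: [3.141, -0.0, -0.121]
contact_force: [-0.1, -1.1, 1.3]
grip_width: 30.5
finger_force: 30.0
```

>>> {"fn": "send_rows", "kwargs": {
  "offset": [
    [0.05, 0, 0],
    [0.1, 0, 0.005],
    [0.19, 0, 0.02],
    [0.28, 0, 0.043],
    [0.37, 0, 0.076],
    [0.42, 0, 0.095],
    [0.42, 0, 0.095],
    [0.42, 0, 0.095]
  ],
  "delta_rot": [
    [0, 0, 0],
    [0, 0, 0],
    [0, 0, 0],
    [0, 0, 0],
    [0, 0, 0],
    [0, 0, 0],
    [0, 0, 0],
    [0, 0, 0]
  ]
}}

```text
time: 34.0
tool_pos: [613.8, 342.8, 134.7]
tcp_rot: [3.14, -0.001, -0.122]
contact_force: [1.9, -7.2, 1.8]
grip_width: 30.2
finger_force: 30.0
```

>>> {"fn": "send_rows", "kwargs": {
  "offset": [
    [0, 0, 0],
    [0, 0, 0],
    [0, 0, 0],
    [0, 0, 0]
  ],
  "delta_rot": [
    [0, 0, 0],
    [0, 0, 0],
    [0, 0, 0],
    [0, 0, 0]
  ],
  "grip": 0.8
}}

```text
time: 34.5
tool_pos: [613.0, 344.1, 134.8]
tcp_rot: [-3.141, 0.0, -0.12]
contact_force: [-0.2, 0.0, 0.5]
grip_width: 65.9
finger_force: 0.0
```

>>> {"fn": "send_rows", "kwargs": {
  "offset": [
    [0, 0, -0.3],
    [0, 0, -0.7],
    [0, 0, -0.8],
    [0, 0, -0.8]
  ],
  "delta_rot": [
    [0, 0, 0],
    [0, 0, 0],
    [0, 0, 0],
    [0, 0, 0]
  ]
}}

```text
time: 35.0
tool_pos: [613.3, 343.9, 231.5]
tcp_rot: [-3.141, -0.001, -0.121]
contact_force: [0.2, 0.4, -1.0]
grip_width: 73.7
finger_force: 0.0
```

Run:
```python
from h import *
move(396,320,180,-.122)
```

```text
off [-1.774  0.416  0.426]
rot [-0.0001 -0.0002  0.0002]
```

>>> {"fn": "send_rows", "kwargs": {
  "offset": [
    [-0.89, 0.21, 0],
    [-0.89, 0.21, 0],
    [-0.89, 0.21, 0]
  ],
  "delta_rot": [
    [0, 0, 0],
    [0, 0, 0],
    [0, 0, 0]
  ],
  "grip": 0
}}

```text
time: 35.38
tool_pos: [500.0, 331.1, 229.0]
tcp_rot: [3.139, 0.005, -0.119]
contact_force: [1.4, -0.3, -0.1]
grip_width: 47.9
finger_force: 0.0
```

>>> {"fn": "send_rows", "kwargs": {
  "offset": [
    [-0.89, 0.21, 0.3],
    [-0.89, 0.21, 0.6],
    [-0.89, 0.21, 0.9],
    [-0.89, 0.21, 0.9],
    [-0.89, 0.21, 0.9]
  ],
  "delta_rot": [
    [0, 0, 0],
    [0, 0, 0],
    [0, 0, 0],
    [0, 0, 0],
    [0, 0, 0]
  ]
}}

```text
time: 36.0
tool_pos: [396.8, 320.0, 123.7]
tcp_rot: [-3.141, -0.001, -0.121]
contact_force: [-0.2, 0.4, 0.3]
grip_width: 1.1
finger_force: 0.0
```

Run:
```python
from h import *
move(396,320,73,-.122)
s=snap("side","s9");im=snap("top","t9")
for c in("side","top"):
  for t,z in(("lever_knob",153),("plunger_top",99)):print(c,t,[(np.round(atz(c,d["uv"],z)).tolist(),np.round(d["uv"]),round(d["confidence"],2)) for d in finder.pinpoint(t,c)])
print("expect",proj("top",(613.5,342,153.6)),proj("side",(613.5,342,153.6)))
a=cv2.resize(s[180:380,130:310,::-1],None,fx=2.2,fy=2.2,interpolation=2);b=cv2.resize(im[140:340,130:310,::-1],None,fx=2.2,fy=2.2,interpolation=2)
cv2.imwrite("pics/c9.png",np.hstack([a,b]))
```

```text
off [-0.007  0.001  0.423]
rot [-0.0001 -0.0002  0.0001]
side lever_knob [([612.0, 347.0, 153.0], array([170., 270.]), 0.68)]
side plunger_top [([397.0, 319.0, 99.0], array([260., 324.]), 0.5)]
top lever_knob [([616.0, 338.0, 153.0], array([175., 182.]), 0.69)]
top plunger_top [([405.0, 322.0, 99.0], array([185., 263.]), 0.52)]
expect [173.80005772 182.76890817] [170.79959126 267.78332408]
```

View pics/c9.png

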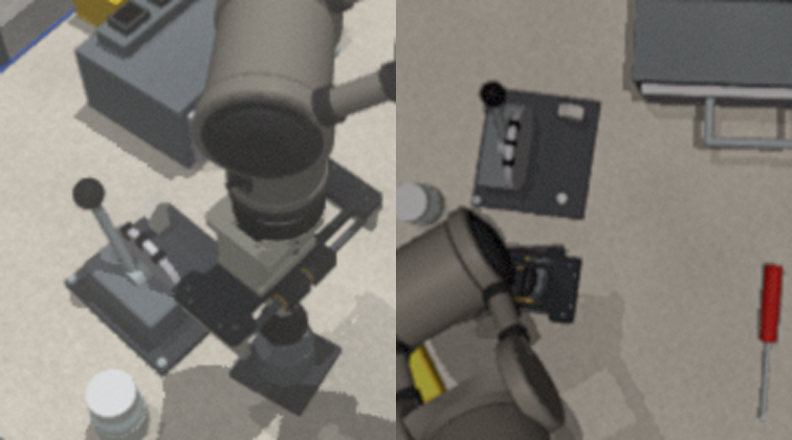

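The lever leans into the far notch beside the flag (knob at (492,95) in the top crop, as expected). Now I press the plunger.

>>> {"fn": "send_rows", "kwargs": {
  "offset": [
    [0, 0, 0.12],
    [0, 0, 0.2],
    [0, 0, 0.26],
    [0, 0, 0.31],
    [0, 0, 0.36],
    [0, 0, 0.4],
    [0, 0, 0.42],
    [0, 0, 0.42]
  ],
  "delta_rot": [
    [0, 0, 0],
    [0, 0, 0],
    [0, 0, 0],
    [0, 0, 0],
    [0, 0, 0],
    [0, 0, 0],
    [0, 0, 0],
    [0, 0, 0]
  ]
}}

```text
time: 37.3
tool_pos: [394.8, 319.3, 74.1]
tcp_rot: [3.141, -0.0, -0.121]
contact_force: [-5.9, -5.1, 21.0]
grip_width: 0.4
finger_force: 10.8
```

>>> {"fn": "send_rows", "kwargs": {
  "offset": [
    [0, 0, 0.01],
    [0, 0, 0.01],
    [0, 0, 0.01],
    [0, 0, 0.01],
    [0, 0, 0.01],
    [0, 0, 0.01],
    [0, 0, 0.01]
  ],
  "delta_rot": [
    [0, 0, 0],
    [0, 0, 0],
    [0, 0, 0],
    [0, 0, 0],
    [0, 0, 0],
    [0, 0, 0],
    [0, 0, 0]
  ]
}}

```text
time: 38.17
tool_pos: [394.9, 319.3, 74.0]
tcp_rot: [-3.141, -0.001, -0.12]
contact_force: [-8.9, -7.2, 31.8]
grip_width: 0.3
finger_force: 15.6
```

>>> {"fn": "send_rows", "kwargs": {
  "offset": [
    [0, 0, -0.2],
    [0, 0, -0.5],
    [0, 0, -1],
    [0, 0, -1],
    [0, 0, -1]
  ],
  "delta_rot": [
    [0, 0, 0],
    [0, 0, 0],
    [0, 0, 0],
    [0, 0, 0],
    [0, 0, 0]
  ]
}}

```text
time: 38.8
tool_pos: [394.6, 319.2, 190.4]
tcp_rot: [3.141, 0.001, -0.121]
contact_force: [0.8, -0.8, -0.4]
grip_width: 0.2
finger_force: 0.0
```

>>> {"fn": "send_rows", "kwargs": {
  "offset": [
    [0.88, -0.2, -0.35],
    [0.88, -0.2, -0.35],
    [0.88, -0.2, -0.35],
    [0.88, -0.2, -0.35]
  ],
  "delta_rot": [
    [0, 0, 0],
    [0, 0, 0],
    [0, 0, 0],
    [0, 0, 0]
  ],
  "grip": 0.8
}}

```text
time: 39.3
tool_pos: [501.5, 330.1, 230.7]
tcp_rot: [3.139, 0.004, -0.121]
contact_force: [-0.7, -0.6, -0.3]
grip_width: 35.4
finger_force: 0.0
```

>>> {"fn": "send_rows", "kwargs": {
  "offset": [
    [0.88, -0.2, 0],
    [0.88, -0.2, 0],
    [0.88, -0.2, 0],
    [0.88, -0.2, 0]
  ],
  "delta_rot": [
    [0, 0, 0],
    [0, 0, 0],
    [0, 0, 0],
    [0, 0, 0]
  ]
}}

```text
time: 39.8
tool_pos: [608.9, 341.8, 232.0]
tcp_rot: [3.14, 0.003, -0.12]
contact_force: [-0.1, 0.1, 0.2]
grip_width: 72.1
finger_force: 0.0
```

Run:
```python
from h import *
move(613,343.5,135,-.122)
```

```text
off [ 0.035 -0.02   0.809]
rot [0.0002 0.0005 0.0003]
```

Plunger was bottomed and held 0.9 s. Next I swing the lever back.

>>> {"fn": "send_rows", "kwargs": {
  "offset": [
    [0.03, -0.02, 0],
    [0.03, -0.02, 0.2],
    [0.03, -0.02, 0.4],
    [0.03, -0.02, 0.6],
    [0.03, -0.02, 0.81],
    [0.03, -0.02, 0.81]
  ],
  "delta_rot": [
    [0, 0, 0],
    [0, 0, 0],
    [0, 0, 0],
    [0, 0, 0],
    [0, 0, 0],
    [0, 0, 0]
  ]
}}

```text
time: 40.55
tool_pos: [612.5, 343.5, 134.6]
tcp_rot: [3.139, 0.004, -0.12]
contact_force: [-0.0, 0.4, -0.9]
grip_width: 73.6
finger_force: 0.0
```

>>> {"fn": "send_rows", "kwargs": {
  "offset": [
    [0, 0, 0],
    [0, 0, 0],
    [0, 0, 0],
    [0, 0, 0],
    [0, 0, 0]
  ],
  "delta_rot": [
    [0, 0, 0],
    [0, 0, 0],
    [0, 0, 0],
    [0, 0, 0],
    [0, 0, 0]
  ],
  "grip": 0
}}

```text
time: 41.18
tool_pos: [614.5, 342.5, 136.2]
tcp_rot: [3.14, -0.0, -0.121]
contact_force: [-0.0, -1.9, 1.5]
grip_width: 30.4
finger_force: 30.0
```

>>> {"fn": "send_rows", "kwargs": {
  "offset": [
    [-0.05, 0, -0.02],
    [-0.14, 0, -0.052],
    [-0.23, 0, -0.076],
    [-0.32, 0, -0.09],
    [-0.37, 0, -0.095],
    [-0.42, 0, -0.095],
    [-0.42, 0, -0.095],
    [-0.42, 0, -0.095]
  ],
  "delta_rot": [
    [0, 0, 0],
    [0, 0, 0],
    [0, 0, 0],
    [0, 0, 0],
    [0, 0, 0],
    [0, 0, 0],
    [0, 0, 0],
    [0, 0, 0]
  ]
}}

```text
time: 42.18
tool_pos: [563.6, 349.5, 147.8]
tcp_rot: [3.141, 0.001, -0.121]
contact_force: [-1.4, -5.1, 4.3]
grip_width: 30.4
finger_force: 30.0
```

>>> {"fn": "send_rows", "kwargs": {
  "offset": [
    [0, 0, 0],
    [0, 0, 0],
    [0, 0, 0],
    [0, 0, 0]
  ],
  "delta_rot": [
    [0, 0, 0],
    [0, 0, 0],
    [0, 0, 0],
    [0, 0, 0]
  ],
  "grip": 0.8
}}

```text
time: 42.68
tool_pos: [564.2, 349.9, 147.3]
tcp_rot: [-3.141, 0.0, -0.121]
contact_force: [-0.1, -0.4, -0.6]
grip_width: 65.7
finger_force: 0.0
```

>>> {"fn": "send_rows", "kwargs": {
  "offset": [
    [0, 0, -0.3],
    [0, 0, -0.7],
    [0, 0, -0.9],
    [0, 0, -0.9]
  ],
  "delta_rot": [
    [0, 0, 0],
    [0, 0, 0],
    [0, 0, 0],
    [0, 0, 0]
  ]
}}

```text
time: 43.18
tool_pos: [565.1, 350.1, 257.7]
tcp_rot: [-3.139, -0.004, -0.121]
contact_force: [0.1, -0.5, -0.1]
grip_width: 73.2
finger_force: 0.0
```

>>> {"fn": "send_rows", "kwargs": {
  "offset": [
    [-0.7, 0.9, 0],
    [-0.7, 0.9, 0],
    [-0.7, 0.9, 0],
    [-0.7, 0.9, 0],
    [-0.7, 0.9, 0]
  ],
  "delta_rot": [
    [0, 0, 0],
    [0, 0, 0],
    [0, 0, 0],
    [0, 0, 0],
    [0, 0, 0]
  ]
}}

```text
time: 43.8
tool_pos: [469.0, 253.4, 255.2]
tcp_rot: [-3.141, -0.001, -0.121]
contact_force: [0.8, 0.0, -0.1]
grip_width: 73.4
finger_force: 0.0
```

Run:
```python
from h import *
s=snap("side","s10");im=snap("top","t10")
for c in("side","top"):
  for t,z in(("lever_knob",165),("plunger_top",99),("drawer_handle",75)):print(c,t,[(np.round(atz(c,d["uv"],z)).tolist(),np.round(d["uv"]),round(d["confidence"],2)) for d in finder.pinpoint(t,c)])
a=cv2.resize(s[180:380,130:310,::-1],None,fx=2.2,fy=2.2,interpolation=2);b=cv2.resize(im[140:340,130:310,::-1],None,fx=2.2,fy=2.2,interpolation=2)
cv2.imwrite("pics/c10.png",np.hstack([a,b]))
```

```text
side lever_knob [([565.0, 352.0, 165.0], array([184., 279.]), 0.94)]
side plunger_top [([398.0, 322.0, 99.0], array([258., 324.]), 0.93), ([566.0, 303.0, 99.0], array([202., 280.]), 0.72)]
side drawer_handle [([584.0, 297.0, 75.0], array([199., 280.]), 0.39)]
top lever_knob []
top plunger_top [([401.0, 325.0, 99.0], array([183., 265.]), 0.54)]
top drawer_handle [([567.0, 35.0, 75.0], array([292., 204.]), 0.6)]
```

View pics/c10.png

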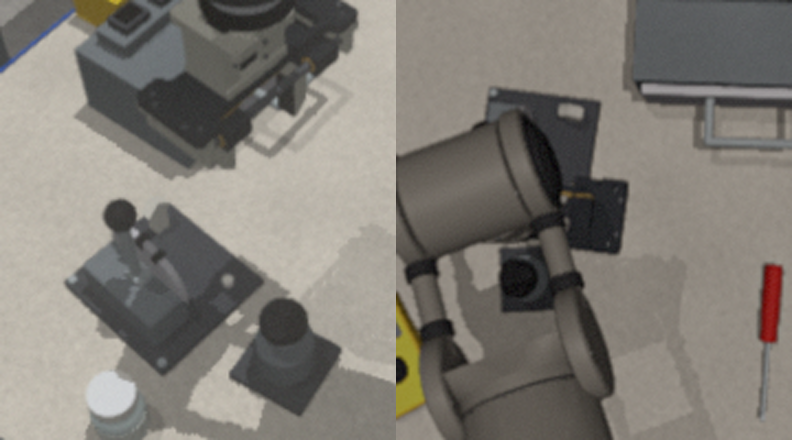

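The lever is back upright (knob at (120,216) in the side crop, as at the start). The plunger is up, the drawer is shut, the jar is standing and the arm is clear, so I hand in.

```bash
python3 -c "
from plant import ticket
print(ticket.close_job())"
```

```text
the job is handed in; nothing more can be done
None
```

I handed the job in at about 44 s with every step done, but the hand-in returned no verdict. Both hoods present went flat in separate bays and the drawer is home; the lever went to the far (flagged) notch, the plunger was held down about 0.9 s, and the lever is back in its middle notch.

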